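# Clamp a switch housing to a cabinet angle with the one-hand bar clamp

## Robot

A 6-joint arm with a two-finger parallel gripper is mounted at the origin on the work surface. World frame = base frame: x ahead of the robot, y to its left, z up, the work surface at z = 0. Lengths are in mm, angles in rad, forces in N, time in s.
With the tool pointing down it reaches from about 300 to 850 mm from the base axis. Payload 4.2 kg.
Tool frame: the origin (TCP) lies on the centre line of the jaws, within the pads' length; the fingertips stand 11 mm ahead of it and the grasp point (between the pads) lies 8 mm behind it (tcp_to_tips is the distance from the TCP to the fingertips, in mm); z points along the fingers, y is the direction in which the jaws open and shut (so a half turn about z gives the same grasp; the last joint's range is limited). The gripper opens to 91 mm and grips with 3 to 60 N. Pads are 32 mm wide; open, the fingers measure 118 mm over their backs; the gripper's body (76 mm by 178 mm) begins 60 mm behind the grasp point.
Start: joints at [1.188, 0.32, 1.565, -0, 1.257, -0.02], TCP at [204.067, 537.586, 224.976] pointing down, gripper open.
Joint ranges: [-3.11, 3.11], [-0.84, 2.01], [0.21, 2.61], [-1.34, 4.49], [0.05, 2.63], [-2.56, 2.56]. Speed limits (rad/s): [2.57, 2.57, 3.14, 3.14, 3.14, 3.14].

## Interface

Orientations are given as a rotation vector (axis times angle).
In Python, from cell import * gives the robot as it stands.
- The arm moves only by the tool arm_command, never from a script. Its argument "series" is a list of rows, each an object of numbers: "ax", "ay", "az": the turn, a rotation vector about the world's x, y, z in rad; "dx", "dy", "dz": the shift along the world's x, y, z in mm; "claw": the finger opening in mm, from 0 to 91.2. In form: [{"ax": .., "ay": .., "az": .., "dx": .., "dy": .., "dz": .., "claw": ..}, ...]. A call has 1 to 10 rows; each row shifts and turns the pose as measured when the row begins; what a row does not reach is not made up. A row lasts 1/12 s, in which the tool goes at most 41.7 mm and 7.16 degrees, less where a joint would pass 70% of its speed; a pose out of reach is approached as far as the arm can. A call with a gripper value outside its range is refused whole. The fingers move at their own pace and stop on an object; "newtons" is the grip in N (left out, the last holds). Time passes only in rows, so rows that do not move let the fingers close. It gives the time, the measured TCP pose, the force and the opening at its end, in the units of the state.
- state(): the state, without advancing time (a new reading comes with each control period).
- grab_frame(name): name is "side" or "top" or "wrist"; returns a dict with "frame" (420x560x3 uint8, blue, green, red), "range_z" (420x560 float32, mm along the optical axis (not along the pixel's ray), 0 where there is no reading), "intrinsics" (3x3 intrinsics, pixels), "cam_to_world" (4x4, takes a point from camera to world coordinates); the wrist camera has in their place "T_tool_cam" (4x4, takes a point from camera to tool coordinates, whose origin is the TCP and whose axes are the flange's). Camera axes: x right, y down, z forward; pixel columns grow to the right and rows downward; lengths in mm; the calibration is good to about 2 mm. A picture is of the moment at which its call begins: read the wrist's pose just before it.
- hand_in(): hands the job in, once; it reports no verdict.
The state is a dict: "time": time; "joint_positions": joint angles; "joint_velocities": joint speeds; "tau": joint torques, N m; "position": TCP position; "tcp_rot": TCP orientation; "contact_force": force on the tool from outside, world axes, zero at the start; "moment": the same for the moment, N m; "opening": finger opening in mm.
Only numpy, scipy, OpenCV 4.12 (cv2) and the standard library are available. Lean on these libraries where they do the work, as an engineer would, in place of code of your own. Each camera call takes 0.05 s, during which the arm holds its last target.

## Task

Stand the yellow switch housing upright on the white steel angle, in the corner between the clamp's two jaws and in line with their pads, and let go of it. Then squeeze and release the clamp's orange trigger, stroke after stroke, until the moving jaw holds the housing snugly against the angle; its wall is thin, so do not crush it, and move the jaw only with the trigger. Finish while holding: keep the trigger squeezed so the jaw stays pressed on the housing, do not let go, and leave the tin, the bin and the screwdriver alone.

Things in the scene. Friction and masses are not known exactly. Their poses are not given: they have to be found in the camera images.
- jig: Clamping station on the bench, a plywood board (x -125 to 135, y -120 to 150, 12 mm thick) with a one-hand bar clamp lying on its side. Origin at its underside, z up; yaw within 0.3 rad. y runs along the I-section bar (20 x 18 mm, at x = 0, 42 mm up); jaws lie on its +x side, handle and trigger on its -x side. Blue clamp case: x +-30, y -90 to -22 mm, 63 mm high, with a red release tab.
- angle: White steel angle fixed in the jig before the blue fixed jaw; origin and axes as the jig's. Both legs run from x = 27 to 127 mm. Upright leg: y = 0 to 3 mm, top 68 mm above the bench. Flat leg: y = 0 to 62 mm, top face 15 mm above the bench. The fixed jaw behind it (y -22 to 0, x up to 98 mm) is 57 mm high.
- seat (a point): Corner of the angle in line with the jaw pads, axes as the jig's: at jig x = 62, y = 3, z = 15 mm, on the flat leg's top at the upright leg's inner face. Pressed home, the housing's origin is at x = 0, y = +20 mm, z = 0 from here.
- moving_jaw: Blue jaw on the bar's end, 30 mm high, with a black rubber pad 58 mm long; the bar is part of it. Origin: middle of the pad's face, 42 mm above the bench, in line with the seat; it starts 63 to 90 mm from the upright leg, in y, and looks to the jig's -y. Each full trigger stroke draws it 6 to 9 mm towards the seat; a lock keeps it there when the trigger springs back.
- trigger: Orange blade on the +y side of the handle, 10 mm thick, heights 30 to 54 mm, out to jig x = -111 mm. Origin: its hinge, jig x = 14, y = -36, z = 42 mm. Turns about z: yaw to the jig 0 open, +0.20 rad squeezed. Return spring: 2 N open, 5 N squeezed, at mid blade. Squeezing force beyond that reaches the jaw about 2.2 times: 8 N on the blade presses the jaw with 12 N, 12 N with 26 N, 25 N with 50 N.
- trigger_mid (a point): Point on the trigger's front (+y) face where it is squeezed, about 75 mm on the -x side of the bar and 42 mm above the bench. Open it lies at jig y = -22 mm; squeezing moves it 18 mm towards the handle, to y = -40 mm. Once the housing stops the jaw, the trigger stops short: from open it then gives only 3 to 10 mm as the ratchet bites.
- clamp_handle: Black pistol handle, fixed in the jig: 98 (x) x 24 (y) x 30 mm (z). Origin at its middle: jig x = -75, y = -64, z = 42 mm; axes as the jig's; back face at jig y = -76, front face -52 mm. Handle and trigger together are 54 mm across with the trigger open, 36 mm fully squeezed. The handle does not give way.
- housing: Yellow thin-walled switch housing standing loose on the bench, 40 x 40 x 58 mm, about 0.12 kg, sides square to its x and y axes, with a black gland stub 19 mm wide and 12 mm high on top. Origin: centre of its underside. Any of its four sides may face the jaw. More than about 85 N from the jaw cracks it: squeeze lightly.
- tin: Green tin with a black lid, 59 mm in diameter, 72 mm high, standing on the bench. Origin: centre of its underside. To be left alone.
- bin: Small red picking bin with screws, 120 x 85 x 60 mm. Origin: centre of its underside. To be left alone.
- screwdriver: Red-handled screwdriver lying on the bench between housing and station. Origin near its middle. To be left alone.
Not all that is in view belongs to the job. Of the things like the housing, leave any that is blue or turquoise; of the rest the larger one is meant.

How it is judged:
By the outcome, as a careful person would: the job done as asked, in the order asked, and still so for the second after the job is handed in, while the arm keeps its last pose, push and grip.
It also fails if it takes over 70 s, if anything falls off the work surface, if the arm or the gripper's body presses on something with over 40 N, if the wrist force passes 120 N, or if a joint passes its speed limit or range.

## Working session

There is one attempt and no reset: what is moved stays moved. The work goes in short steps, Python scripts to look and compute and a tool call to move; the robot and the scene stay as the last step left them, time stands still between calls to the robot, and variables do not carry over. Pictures are saved under pics/ and viewed, and the job is handed in when it is done.

Besides the shell and the picture viewer there is one more tool, called after "Call:" as a command line: name --argument value ..., lists and objects as JSON in quotes. arm_command: Moves the arm, as the interface text tells. Its arguments: {"type":"object","properties":{"series":{"type":"array","items":{"type":"object","properties":{"ax":{"type":"number"},"ay":{"type":"number"},"az":{"type":"number"},"dx":{"type":"number"},"dy":{"type":"number"},"dz":{"type":"number"},"claw":{"type":"number"}}}},"newtons":{"type":"number"}},"required":["series"]}

```bash
ls; mkdir -p pics
python3 - <<'E'
from cell import *
import cv2
s=state();print(s)
for n in("side","top","wrist"):
    g=grab_frame(n);cv2.imwrite(f"pics/{n}0.png",g["frame"]);print(n,g["intrinsics"],g.get("cam_to_world",g.get("T_tool_cam")))
E
```

```text
pics
{'time': 0.0, 'joint_positions': array([ 1.18801943e+00,  3.20285977e-01,  1.56566078e+00, -1.57761055e-05,
        1.25737838e+00, -2.00018006e-02]), 'joint_velocities': array([-4.25906783e-04, -1.07563536e-03,  3.77084820e-04, -8.90431170e-04,
       -8.22584247e-05,  1.20853263e-04]), 'tau': array([-1.78559738e-03, -4.12461877e+01, -2.31970650e+01,  7.25733046e-02,
        4.58965043e-02, -1.16104393e-04]), 'position': array([203.87778347, 537.13426772, 224.13074413]), 'tcp_rot': array([-5.66658531e-01, -3.08972659e+00,  2.67079914e-03]), 'contact_force': array([-0.75017488, -0.21472523, -1.05572212]), 'moment': array([0.02860026, 0.04540505, 0.00114716]), 'opening': 91.46404758598493}
side [[539.7853496    0.         276.17259469]
 [  0.         539.7853496  204.34424805]
 [  0.           0.           1.        ]] [[ 7.54160769e-01 -4.67833943e-01  4.60839383e-01  1.97795573e+01]
 [-6.56642661e-01 -5.28823740e-01  5.37741451e-01 -7.43185913e+02]
 [-7.87089759e-03 -7.08150305e-01 -7.06017843e-01  9.23648701e+02]
 [ 0.00000000e+00  0.00000000e+00  0.00000000e+00  1.00000000e+00]]
top [[524.87931231   0.         281.05947033]
 [  0.         524.87931231 210.94808633]
 [  0.           0.           1.        ]] [[-2.13785008e-02 -9.87452885e-01  1.56460090e-01  3.96274040e+02]
 [-9.99605842e-01  2.39599529e-02  1.46315289e-02 -1.09625635e+02]
 [-1.81967218e-02 -1.56085620e-01 -9.87575900e-01  1.19422453e+03]
 [ 0.00000000e+00  0.00000000e+00  0.00000000e+00  1.00000000e+00]]
wrist [[369.22785803   0.         278.42833951]
 [  0.         369.22785803 211.59201262]
 [  0.           0.           1.        ]] [[ 3.38770078e-05 -9.69268206e-01 -2.46006390e-01  6.94201821e+01]
 [ 9.99998912e-01  3.95553600e-04 -1.42077837e-03 -5.74762131e-01]
 [ 1.47442401e-03 -2.46006074e-01  9.69267165e-01 -1.59042890e+02]
 [ 0.00000000e+00  0.00000000e+00  0.00000000e+00  1.00000000e+00]]
```

View pics/side0.png

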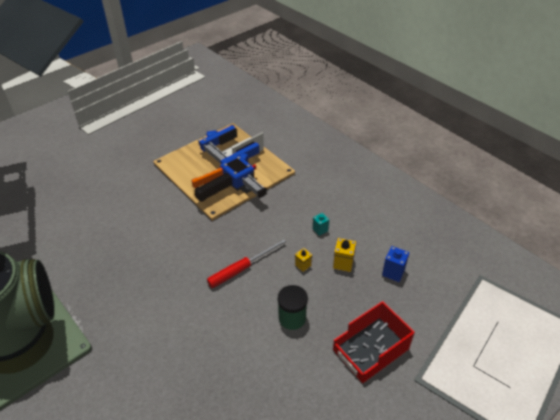

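View pics/top0.png

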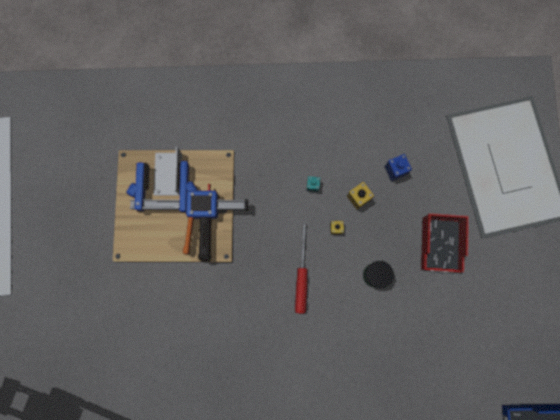

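The side and top views show the jig (top image about (175,205)), jaw side facing world +x and moving jaw towards +y. The big yellow housing is at top px (361,194). The small yellow cube at (338,227) is a decoy.

```bash
cat > h.py <<'E'
from cell import *
import numpy as np, cv2
from scipy.spatial.transform import Rotation as R
def cam(n):
    s=state(); g=grab_frame(n)
    if "cam_to_world" in g: T=g["cam_to_world"]
    else:
        W=np.eye(4);W[:3,:3]=R.from_rotvec(s["tcp_rot"]).as_matrix();W[:3,3]=s["position"];T=W@g["T_tool_cam"]
    return g["frame"],g["range_z"],g["intrinsics"],np.array(T)
def ray(px,K,T,z):
    px=np.atleast_2d(px).astype(float)
    d=np.c_[(px[:,0]-K[0,2])/K[0,0],(px[:,1]-K[1,2])/K[1,1],np.ones(len(px))]@T[:3,:3].T
    t=(z-T[2,3])/d[:,2]
    return T[:3,3]+d*t[:,None]
def cloud(rz,K,T):
    v,u=np.mgrid[:rz.shape[0],:rz.shape[1]]
    P=np.stack([(u-K[0,2])/K[0,0]*rz,(v-K[1,2])/K[1,1]*rz,rz],-1)
    return P@T[:3,:3].T+T[:3,3]
E
python3 - <<'E'
from h import *
for n in("top","side"):
    f,rz,K,T=cam(n); np.savez(f"{n}.npz",f=f,rz=rz,K=K,T=T)
    P=cloud(rz,K,T); hsv=cv2.cvtColor(f,cv2.COLOR_BGR2HSV)
    for name,lo,hi in(("yellow",(18,150,90),(35,255,255)),("wood",(8,50,90),(25,160,255)),("orange",(3,190,120),(14,255,255))):
        m=cv2.inRange(hsv,lo,hi)
        c,_=cv2.findContours(m,0,2)
        for k in c:
            if cv2.contourArea(k)<25: continue
            mm=np.zeros_like(m);cv2.drawContours(mm,[k],-1,255,-1)
            Q=P[(mm>0)&(rz>0)]
            print(n,name,cv2.minAreaRect(k),cv2.contourArea(k),"3d med",np.median(Q,0).round(1),"zmax",np.percentile(Q[:,2],[2,50,98]).round(1))
            if name=="wood" and cv2.contourArea(k)>2000:
                b=cv2.boxPoints(cv2.minAreaRect(cv2.convexHull(k)));print(ray(b,K,T,12).round(1))
            if name=="yellow":
                b=cv2.boxPoints(cv2.minAreaRect(k));print(ray(b,K,T,58).round(1))
f=np.load("top.npz")["f"];cv2.imwrite("pics/topz.png",cv2.resize(f[130:280,90:290],None,fx=4,fy=4,interpolation=cv2.INTER_CUBIC))
f=np.load("side.npz")["f"];cv2.imwrite("pics/sidez.png",cv2.resize(f[110:230,140:310],None,fx=4,fy=4,interpolation=cv2.INTER_CUBIC))
E
```

```text
top yellow ((360.8986511230469, 194.35809326171875), (16.507164001464844, 17.088401794433594), 54.462318420410156) 172.0 3d med [ 608.  -268.2   58.9] zmax [53.4 58.9 72.8]
[[ 613.5 -243.4   58. ]
 [ 635.  -274.9   58. ]
 [ 604.4 -294.5   58. ]
 [ 583.  -263.1   58. ]]
top wood ((336.5, 226.0), (12.0, 13.0), 90.0) 127.5 3d med [ 542.7 -215.4   38. ] zmax [ 0.2 38.  47.4]
top wood ((223.5, 236.5), (49.0, 17.0), 90.0) 696.5 3d med [524.4  38.4  12.6] zmax [ 7.9 12.6 17.2]
top wood ((164.29766845703125, 197.31503295898438), (27.294267654418945, 6.766544818878174), 8.746161460876465) 78.5 3d med [621.9 174.4  13.2] zmax [ 8.3 13.2 54. ]
top wood ((361.2600402832031, 193.18003845214844), (19.400001525878906, 19.0), 53.13010025024414) 328.0 3d med [ 611.2 -269.7   57.9] zmax [ 1.4 57.9 72.2]
top wood ((206.5, 174.5), (49.0, 53.0), 90.0) 1737.0 3d med [685.6  61.1  12.3] zmax [ 7.6 12.3 18.5]
top wood ((156.0, 205.5), (111.0, 86.0), 90.0) 4810.0 3d med [550.2 225.   12.5] zmax [ 3.9 12.5 17.8]
[[737.3 297.6  12. ]
 [732.   96.   12. ]
 [473.9  95.2  12. ]
 [478.3 290.1  12. ]]
side yellow (
[... 1069 characters left out ...]
.25, 169.25), (41.719295501708984, 35.35533905029297), 45.0) 1003.5 3d med [692.1  56.1  10.7] zmax [-0.3 10.7 39.2]
side wood ((202.34103393554688, 178.17117309570312), (95.8770523071289, 48.41856002807617), 44.474365234375) 2531.5 3d med [528.3 183.7  10.4] zmax [-0.9 10.4 14.8]
[[473.9 285.1  12. ]
 [624.4 350.3  12. ]
 [595.8  13.5  12. ]
 [465.2 -23.4  12. ]]
side wood ((230.79510498046875, 134.55609130859375), (21.371967315673828, 35.48025894165039), 65.224853515625) 225.0 3d med [709.5 213.9  10.6] zmax [-2.3 10.6 45.3]
side orange ((206.33726501464844, 175.10948181152344), (4.153846263885498, 31.76923370361328), 67.38013458251953) 86.5 3d med [528.9 108.4  51.4] zmax [10.6 51.4 54.9]
```

View pics/wrist0.png

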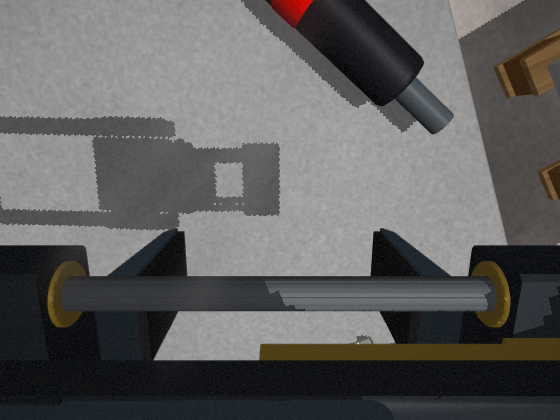

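View pics/topz.png

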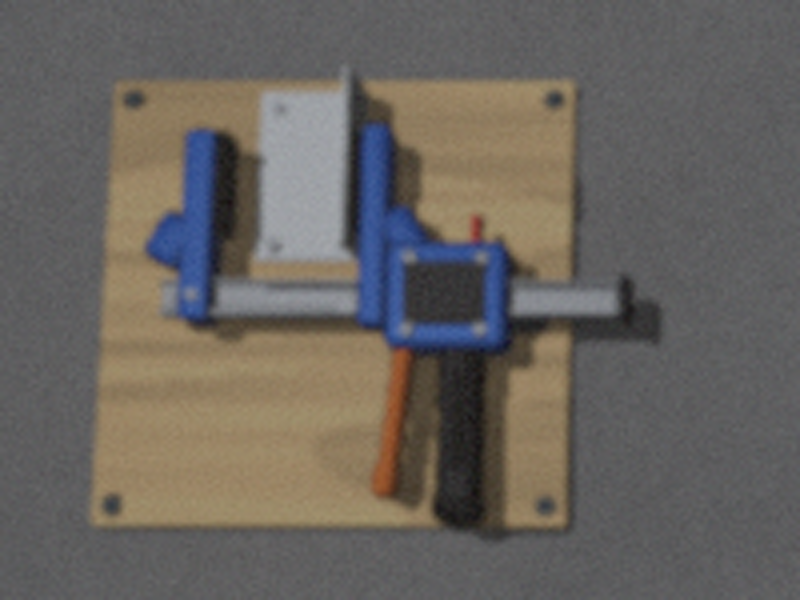

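View pics/sidez.png

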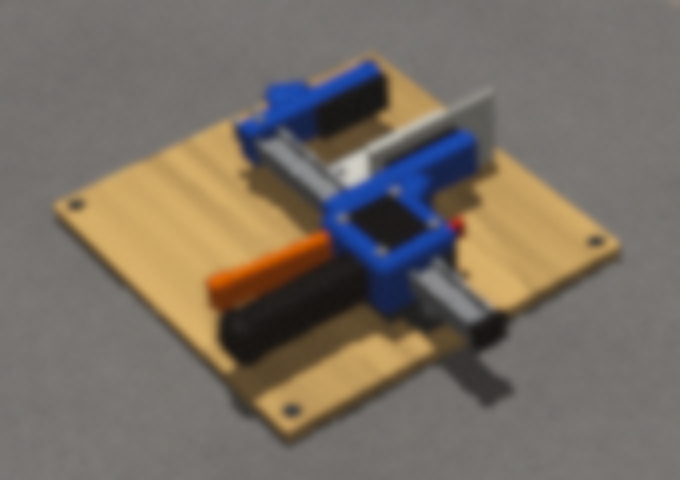

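Run:
```python
from h import *
for n in("top","side"):
    d=np.load(n+".npz");f,rz,K,T=d["f"],d["rz"],d["K"],d["T"]
    hsv=cv2.cvtColor(f,cv2.COLOR_BGR2HSV)
    m=cv2.inRange(hsv,(8,50,90),(25,200,255)); 
    w=np.zeros_like(m)
    if n=="top": w[130:280,90:260]=255
    else: w[100:230,140:310]=255
    m=cv2.morphologyEx(m&w,cv2.MORPH_OPEN,np.ones((3,3)))
    pts=cv2.convexHull(cv2.findNonZero(m))
    W=ray(pts[:,0],K,T,12)[:,:2].astype(np.float32)
    r=cv2.minAreaRect(W);print(n,r,cv2.boxPoints(r).round(1).tolist())
```

```text
top ((604.1220092773438, 153.93789672851562), (270.33221435546875, 258.7081298828125), 88.49493408203125) [[471.29998779296875, 22.200000762939453], [729.9000244140625, 15.399999618530273], [737.0, 285.70001220703125], [478.3999938964844, 292.5]]
side ((604.4244384765625, 147.12286376953125), (279.01055908203125, 267.9976806640625), 87.9473876953125) [[465.5, 12.5], [733.2999877929688, 2.9000000953674316], [743.2999877929688, 281.70001220703125], [475.5, 291.29998779296875]]
```

The zooms show the trigger open (orange, top zoom (390,430)), and the pad well away from the leg. From the top camera, the jig origin is about (599,139) with yaw about -1.5°. Next I'll move above the jig for a wrist look.

Call:
arm_command --series '[{"dx": 27,"dy": -31,"dz": 8,"az": -0.12},{"dx": 27,"dy": -31,"dz": 8,"az": -0.12},{"dx": 27,"dy": -31,"dz": 8,"az": -0.12},{"dx": 27,"dy": -31,"dz": 8,"az": -0.12},{"dx": 27,"dy": -31,"dz": 8,"az": -0.12},{"dx": 27,"dy": -31,"dz": 8,"az": -0.12},{"dx": 27,"dy": -31,"dz": 8,"az": -0.12},{"dx": 27,"dy": -31,"dz": 8,"az": -0.12},{"dx": 27,"dy": -31,"dz": 8,"az": -0.12},{"dx": 27,"dy": -31,"dz": 8,"az": -0.12}]'

```text
validation failed for argument at $.se...
```

Call:
arm_command --series '[{"ax": 0.0,"ay": 0.0,"az": -0.12,"dx": 27,"dy": -31,"dz": 8,"claw": 91}]'

```text
time: 0.33
position: [227.8, 509.6, 230.7]
tcp_rot: [-0.745, -3.048, 0.002]
contact_force: [0.7, 0.4, 0.3]
opening: 91.2
```

Call:
arm_command --series '[{"ax": 0,"ay": 0,"az": -0.12,"dx": 27,"dy": -31,"dz": 8,"claw": 91},{"ax": 0,"ay": 0,"az": -0.12,"dx": 27,"dy": -31,"dz": 8,"claw": 91},{"ax": 0,"ay": 0,"az": -0.12,"dx": 27,"dy": -31,"dz": 8,"claw": 91},{"ax": 0,"ay": 0,"az": -0.12,"dx": 27,"dy": -31,"dz": 8,"claw": 91},{"ax": 0,"ay": 0,"az": -0.12,"dx": 27,"dy": -31,"dz": 8,"claw": 91},{"ax": 0,"ay": 0,"az": -0.12,"dx": 27,"dy": -31,"dz": 8,"claw": 91},{"ax": 0,"ay": 0,"az": -0.12,"dx": 27,"dy": -31,"dz": 8,"claw": 91},{"ax": 0,"ay": 0,"az": -0.12,"dx": 27,"dy": -31,"dz": 8,"claw": 91},{"ax": 0,"ay": 0,"az": -0.12,"dx": 27,"dy": -31,"dz": 8,"claw": 91},{"ax": 0,"ay": 0,"az": 0,"dx": 27,"dy": -31,"dz": 0,"claw": 91}]'

```text
time: 1.17
position: [495.4, 196.0, 303.7]
tcp_rot: [-2.257, -2.18, -0.004]
contact_force: [0.2, -0.1, 0.2]
opening: 91.0
```

Call:
arm_command --series '[{"ax": 0,"ay": 0,"az": 0,"dx": 26,"dy": -29,"dz": 0,"claw": 91},{"ax": 0,"ay": 0,"az": 0,"dx": 26,"dy": -29,"dz": 0,"claw": 91},{"ax": 0,"ay": 0,"az": 0,"dx": 26,"dy": -29,"dz": 0,"claw": 91},{"ax": 0,"ay": 0,"az": 0,"dx": 26,"dy": -29,"dz": 0,"claw": 91},{"ax": 0,"ay": 0,"az": 0,"dx": 0,"dy": 0,"dz": 0,"claw": 91}]'

```text
time: 1.58
position: [607.3, 66.9, 303.5]
tcp_rot: [2.268, 2.174, 0.006]
contact_force: [-0.3, 0.4, -0.3]
opening: 91.0
```

Run:
```python
from h import *
print(state()["position"],state()["tcp_rot"])
f,rz,K,T=cam("wrist");np.savez("w1.npz",f=f,rz=rz,K=K,T=T);cv2.imwrite("pics/w1.png",f)
```

```text
[607.30612048  66.92617771 303.52374307] [2.26757717 2.17398317 0.00569114]
```

View pics/w1.png

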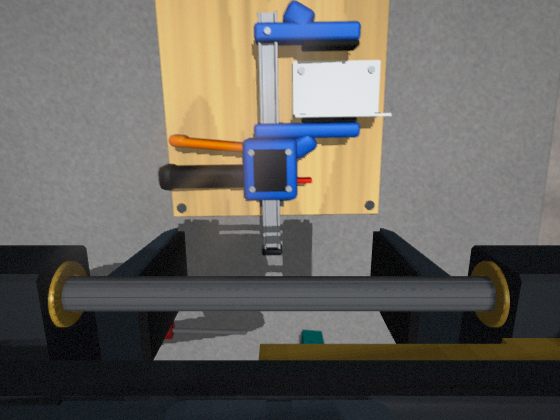

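The wrist view shows the whole clamp: white flat leg at px (293-380, 61-115), moving jaw pad at row ~45, trigger at (175-245, 140-150), handle at (165-245, 177), and the board's near edge at row 215.

```bash
cat > jm.py <<'E'
from h import *
d=np.load("w1.npz");f,rz,K,T=d["f"],d["rz"],d["K"],d["T"]
P=cloud(rz,K,T);hsv=cv2.cvtColor(f,cv2.COLOR_BGR2HSV)
# board edges
wood=cv2.inRange(hsv,(8,50,90),(25,200,255));wood[225:]=0
def edge(pts,z):
    W=ray(pts,K,T,z)[:,:2].astype(np.float32);l=cv2.fitLine(W,cv2.DIST_HUBER,0,.01,.01).ravel();return l
rows=range(60,205); L=[];Rr=[]
for r in rows:
    c=np.nonzero(wood[r])[0]
    if len(c)>50: L.append((c[0]-.5,r));Rr.append((c[-1]+.5,r))
B=[]
for c in list(range(190,235))+list(range(300,370)):
    r=np.nonzero(wood[:,c])[0]; B.append((c,r[-1]+.5))
for n,p in(("left",L),("right",Rr),("bot",B)):
    l=edge(p,12);a=np.degrees(np.arctan2(l[1],l[0]));print(n,l.round(4),a)
yaw=None
wh=cv2.inRange(hsv,(0,0,170),(180,40,255));wh[:,:280]=0;wh[:,400:]=0;wh[130:]=0;wh[:50]=0
k=max(cv2.findContours(wh,0,2)[0],key=cv2.contourArea)
print("white",cv2.minAreaRect(k))
for q in (0,1):
    pass
Q=P[(wh>0)&(rz>0)];print("z pct",np.percentile(Q[:,2],[5,50,95]))
m=(wh>0)&(P[...,2]<25)
ys,xs=np.nonzero(m);W=ray(np.c_[xs,ys],K,T,15)[:,:2].astype(np.float32)
r=cv2.minAreaRect(W);print("flat",r,cv2.boxPoints(r).round(1).tolist())
up=(rz>0)&(P[...,2]>60)&(P[...,2]<76);up[:95]=0;up[125:]=0;up[:,:280]=0;up[:,400:]=0
ys,xs=np.nonzero(up);W=ray(np.c_[xs,ys],K,T,68)[:,:2].astype(np.float32)
r=cv2.minAreaRect(W);print("up",len(ys),r,cv2.boxPoints(r).round(1).tolist())
blue=cv2.inRange(hsv,(105,120,60),(125,255,255))
for lo,hi in((0,75),(118,140)):
    b=blue.copy();b[:lo]=0;b[hi:]=0
    ys,xs=np.nonzero(b);W=ray(np.c_[xs,ys],K,T,57)[:,:2].astype(np.float32);r=cv2.minAreaRect(W);print("blue",r,cv2.boxPoints(r).round(1).tolist())
o=cv2.inRange(hsv,(3,170,100),(14,255,255))
ys,xs=np.nonzero(o);s=(xs<250)&(ys<230);W=ray(np.c_[xs,ys][s],K,T,54)[:,:2].astype(np.float32);r=cv2.minAreaRect(W);print("orange",r,cv2.boxPoints(r).round(1).tolist())
E
python3 jm.py; python3 -c "
import cv2;f=cv2.imread('pics/w1.png');cv2.imwrite('pics/w1z.png',cv2.resize(f[0:220,150:400],None,fx=3,fy=2.7,interpolation=cv2.INTER_CUBIC))"
```

```text
left [1.920000e-02 9.998000e-01 4.754230e+02 1.343022e+02] 88.902275
right [2.790000e-02 9.996000e-01 7.338629e+02 1.187445e+02] 88.39962
bot [ 9.996000e-01 -2.680000e-02  6.155154e+02  1.647650e+01] -1.5332909
white ((341.7021484375, 88.28069305419922), (56.42964553833008, 97.99288940429688), 89.30972290039062)
z pct [12.66789522 14.2446324  55.97814828]
flat ((685.7322387695312, 166.5399169921875), (58.88475799560547, 114.91098022460938), 88.46871948242188) [[627.5, 138.60000610351562], [742.4000244140625, 135.60000610351562], [744.0, 194.39999389648438], [629.0999755859375, 197.5]]
up 289 ((677.03857421875, 135.32406616210938), (2.990257740020752, 99.43795776367188), 88.46929168701172) [[627.2999877929688, 135.1999969482422], [726.7000122070312, 132.5], [726.7999877929688, 135.5], [627.4000244140625, 138.10000610351562]]
blue ((642.76025390625, 228.58323669433594), (36.30461883544922, 105.2860336303711), 88.51217651367188) [[589.7000122070312, 211.8000030517578], [694.9000244140625, 209.10000610351562], [695.9000244140625, 245.39999389648438], [590.5999755859375, 248.10000610351562]]
blue ((640.2262573242188, 120.66065216064453), (17.378488540649414, 111.559326171875), 88.9124755859375) [[584.2999877929688, 113.0], [695.7999877929688, 110.9000015258789], [696.2000122070312, 128.3000030517578], [584.5999755859375, 130.39999389648438]]
orange ((529.313720703125, 112.52439880371094), (12.283076286315918, 78.6965560913086), 82.4149169921875) [[489.5, 111.5999984741211], [567.5, 101.19999694824219], [569.0999755859375, 113.4000015258789], [491.1000061035156, 123.80000305175781]]
```

View pics/w1z.png

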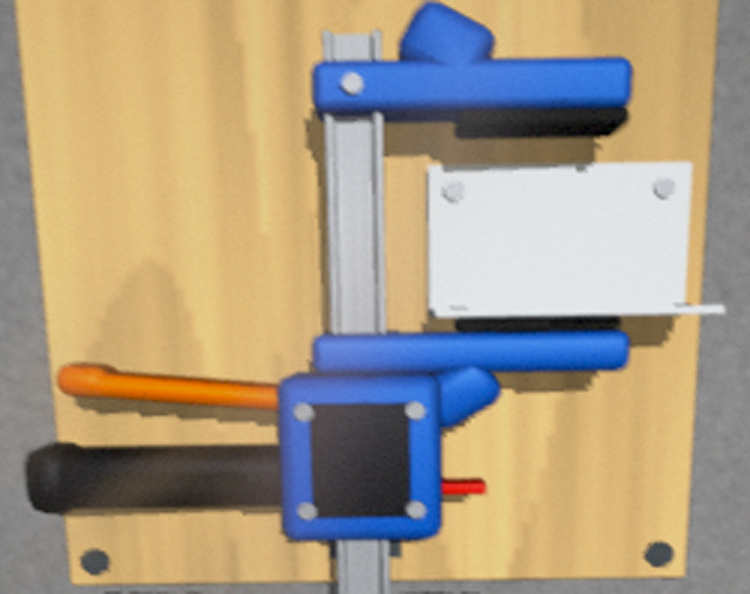

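Call:
arm_command --series '[{"ax": 0,"ay": 0,"az": -0.105,"dx": -2,"dy": -38,"dz": -5,"claw": 91},{"ax": 0,"ay": 0,"az": -0.105,"dx": -2,"dy": -38,"dz": -10,"claw": 91},{"ax": 0,"ay": 0,"az": -0.105,"dx": -2,"dy": -38,"dz": -12,"claw": 91},{"ax": 0,"ay": 0,"az": -0.105,"dx": -2,"dy": -38,"dz": -12,"claw": 91},{"ax": 0,"ay": 0,"az": -0.105,"dx": -2,"dy": -38,"dz": -12,"claw": 91},{"ax": 0,"ay": 0,"az": -0.105,"dx": -2,"dy": -38,"dz": -12,"claw": 91},{"ax": 0,"ay": 0,"az": -0.105,"dx": -2,"dy": -38,"dz": -12,"claw": 91},{"ax": 0,"ay": 0,"az": -0.105,"dx": -2,"dy": -38,"dz": -12,"claw": 91},{"ax": 0,"ay": 0,"az": -0.105,"dx": -2,"dy": -38,"dz": -12,"claw": 91},{"ax": 0,"ay": 0,"az": 0,"dx": 0,"dy": 0,"dz": 0,"claw": 91}]'

```text
time: 2.47
position: [582.0, -272.2, 201.1]
tcp_rot: [-3.019, -0.856, -0.016]
contact_force: [0.5, 0.1, -0.7]
opening: 91.1
```

Run:
```python
from h import *
print(state()["position"],state()["tcp_rot"])
f,rz,K,T=cam("wrist");np.savez("w2.npz",f=f,rz=rz,K=K,T=T);cv2.imwrite("pics/w2.png",f)
P=cloud(rz,K,T);hsv=cv2.cvtColor(f,cv2.COLOR_BGR2HSV)
m=cv2.inRange(hsv,(20,120,80),(35,255,255));m[330:]=0
for k in cv2.findContours(m,0,2)[0]:
    if cv2.contourArea(k)<200: continue
    mm=np.zeros_like(m);cv2.drawContours(mm,[k],-1,255,-1)
    q=(mm>0)&(rz>0);z=P[...,2];t=q&(z>0);print(cv2.boundingRect(k),cv2.contourArea(k),np.percentile(z[t],[5,50,90,99]).round(1))
    t=q&(abs(z-58)<4)
    if t.sum()<100: continue
    ys,xs=np.nonzero(t);W=ray(np.c_[xs,ys],K,T,58)[:,:2].astype(np.float32);r=cv2.minAreaRect(W);print("top",r,cv2.boxPoints(r).round(1).tolist())
```

```text
[ 581.95414507 -272.22801472  201.06267944] [-3.01937907 -0.85565839 -0.01606428]
(487, 262, 23, 65) 489.0 [282.9 287.9 289.5 290.4]
(48, 262, 20, 65) 326.0 [283.5 288.3 289.6 290.2]
(185, 179, 43, 44) 1029.0 [ 9.7 37.5 42.1 46.4]
(273, 144, 50, 53) 2409.5 [35.7 57.4 68.3 70.1]
top ((612.523681640625, -272.52020263671875), (39.771793365478516, 39.32905578613281), 33.90678405761719) [[585.0, -267.29998779296875], [607.0, -299.8999938964844], [640.0, -277.70001220703125], [618.0999755859375, -245.10000610351562]]
```

View pics/w2.png

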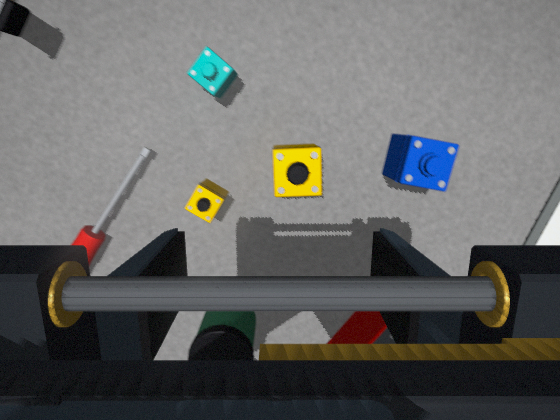

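The housing top is centred at (612.5,-272.5), 39.8x39.3 mm, height 57-58, yaw 33.9°. That matches the task text (px (298,172)).

Call:
arm_command --series '[{"ax": 0,"ay": 0,"az": 0.038,"dx": 15,"dy": 0,"dz": 0,"claw": 66},{"ax": 0,"ay": 0,"az": 0,"dx": 15,"dy": 0,"dz": -20,"claw": 66},{"ax": 0,"ay": 0,"az": 0,"dx": 0,"dy": 0,"dz": -30,"claw": 66},{"ax": 0,"ay": 0,"az": 0,"dx": 0,"dy": 0,"dz": -30,"claw": 66},{"ax": 0,"ay": 0,"az": 0,"dx": 0,"dy": 0,"dz": -10,"claw": 66},{"ax": 0,"ay": 0,"az": 0,"dx": 0,"dy": 0,"dz": 0,"claw": 66}]'

```text
time: 3.02
position: [616.0, -258.5, 115.2]
tcp_rot: [-2.992, -0.938, -0.032]
contact_force: [-0.0, 0.3, 0.0]
opening: 66.0
```

Run:
```python
from h import *
s=state();print(s["position"],R.from_rotvec(s["tcp_rot"]).as_matrix().round(4))
```

```text
[ 616.00876084 -258.51376913  115.1963154 ] [[ 8.209e-01  5.707e-01  1.760e-02]
 [ 5.706e-01 -8.211e-01  1.160e-02]
 [ 2.110e-02  5.000e-04 -9.998e-01]]
```

Call:
arm_command --series '[{"ax": -0.0116,"ay": 0.0176,"az": -0.016,"dx": -3.5,"dy": -14,"dz": 0,"claw": 66},{"ax": 0,"ay": 0,"az": 0,"dx": 0,"dy": 0,"dz": 0,"claw": 66}]'

```text
time: 3.18
position: [613.0, -271.0, 117.3]
tcp_rot: [3.003, 0.919, -0.002]
contact_force: [0.7, 0.2, 0.4]
opening: 65.8
```

```bash
cat > st.py <<'E'
from h import *
s=state();M=R.from_rotvec(s["tcp_rot"]).as_matrix()
print("t",round(s["time"],2),"pos",s["position"].round(1),"phi",np.degrees(np.arctan2(M[1,1],M[0,1])).round(2),"z",M[:,2].round(4),"F",s["contact_force"].round(1),"op",round(s["opening"],1),"q6",s["joint_positions"][5].round(2))
E
python3 st.py
```

```text
t 3.18 pos [ 613.  -271.   117.3] phi -55.97 z [-7.0e-04 -1.3e-03 -1.0e+00] F [0.7 0.2 0.4] op 65.8 q6 0.54
```

Call:
arm_command --series '[{"ax": 0,"ay": 0,"az": 0,"dx": -0.5,"dy": -1.5,"dz": -25,"claw": 66},{"ax": 0,"ay": 0,"az": 0,"dx": 0,"dy": 0,"dz": -25,"claw": 66},{"ax": 0,"ay": 0,"az": 0,"dx": 0,"dy": 0,"dz": -25,"claw": 66},{"ax": 0,"ay": 0,"az": 0,"dx": 0,"dy": 0,"dz": 0,"claw": 66}]'

```text
time: 3.52
position: [618.3, -275.6, 51.2]
tcp_rot: [2.991, 0.914, 0.021]
contact_force: [-0.9, 1.3, -1.1]
opening: 65.8
```

```bash
python3 st.py
```

```text
t 3.52 pos [ 618.3 -275.6   51.2] phi -56.01 z [ 0.0169 -0.0098 -0.9998] F [-0.9  1.3 -1.1] op 65.8 q6 0.54
```

Call:
arm_command --series '[{"ax": 0.0098,"ay": 0.0169,"az": 0,"dx": -5.8,"dy": 3,"dz": -10,"claw": 66},{"ax": 0,"ay": 0,"az": 0,"dx": 0,"dy": 0,"dz": -9,"claw": 66},{"ax": 0,"ay": 0,"az": 0,"dx": 0,"dy": 0,"dz": 0,"claw": 66}]'

```text
time: 3.77
position: [615.0, -274.0, 36.4]
tcp_rot: [3.001, 0.916, 0.008]
contact_force: [0.0, 0.2, 0.5]
opening: 66.2
```

```bash
python3 st.py
```

```text
t 3.77 pos [ 615.  -274.    36.4] phi -56.04 z [ 0.0059 -0.0025 -1.    ] F [0.  0.2 0.5] op 66.2 q6 0.54
```

Call:
arm_command --series '[{"ax": 0.0025,"ay": 0.0059,"az": 0,"dx": -2.5,"dy": 1.5,"dz": -5,"claw": 66},{"ax": 0,"ay": 0,"az": 0,"dx": 0,"dy": 0,"dz": 0,"claw": 66}]'

```text
time: 3.93
position: [613.4, -273.0, 33.1]
tcp_rot: [3.003, 0.917, 0.003]
contact_force: [-0.3, 0.4, 0.2]
opening: 66.0
```

Call:
arm_command --series '[{"ax": 0,"ay": 0,"az": 0,"dx": 0,"dy": 0,"dz": 0,"claw": 36},{"ax": 0,"ay": 0,"az": 0,"dx": 0,"dy": 0,"dz": 0,"claw": 36},{"ax": 0,"ay": 0,"az": 0,"dx": 0,"dy": 0,"dz": 0,"claw": 36},{"ax": 0,"ay": 0,"az": 0,"dx": 0,"dy": 0,"dz": 0,"claw": 36},{"ax": 0,"ay": 0,"az": 0,"dx": 0,"dy": 0,"dz": 0,"claw": 36},{"ax": 0,"ay": 0,"az": 0,"dx": 0,"dy": 0,"dz": 0,"claw": 36}]' --newtons 20

```text
time: 4.43
position: [614.6, -273.4, 35.5]
tcp_rot: [3.001, 0.916, 0.008]
contact_force: [0.2, -0.0, -1.0]
opening: 39.9
```

```bash
python3 st.py
```

```text
t 4.43 pos [ 614.6 -273.4   35.5] phi -56.05 z [ 0.006  -0.0027 -1.    ] F [ 0.2 -0.  -1. ] op 39.9 q6 0.54
```

Call:
arm_command --series '[{"ax": 0,"ay": 0,"az": 0,"dx": 0,"dy": 0,"dz": 25,"claw": 36},{"ax": 0,"ay": 0,"az": 0,"dx": 0,"dy": 0,"dz": 30,"claw": 36},{"ax": 0,"ay": 0,"az": 0,"dx": 0,"dy": 0,"dz": 30,"claw": 36},{"ax": 0,"ay": 0,"az": 0,"dx": 0,"dy": 0,"dz": 30,"claw": 36},{"ax": 0,"ay": 0,"az": 0,"dx": 0,"dy": 0,"dz": 20,"claw": 36},{"ax": 0,"ay": 0,"az": 0.1,"dx": 4,"dy": 20,"dz": 10,"claw": 36},{"ax": 0,"ay": 0,"az": 0.11,"dx": 4,"dy": 34,"dz": 0,"claw": 36},{"ax": 0,"ay": 0,"az": 0.11,"dx": 4,"dy": 34,"dz": 0,"claw": 36},{"ax": 0,"ay": 0,"az": 0.11,"dx": 4,"dy": 34,"dz": 0,"claw": 36},{"ax": 0,"ay": 0,"az": 0.11,"dx": 4,"dy": 34,"dz": 0,"claw": 36}]'

```text
time: 5.27
position: [631.0, -119.0, 184.9]
tcp_rot: [2.636, 1.697, 0.0]
contact_force: [0.2, 0.0, -0.6]
opening: 39.8
```

```bash
python3 st.py
```

```text
t 5.27 pos [ 631.  -119.   184.9] phi -24.43 z [ 0.0039 -0.0055 -1.    ] F [ 0.2  0.  -0.6] op 39.8 q6 0.23
```

Call:
arm_command --series '[{"ax": 0.0055,"ay": 0.0039,"az": 0.06,"dx": 4,"dy": 34,"dz": 0,"claw": 36},{"ax": 0,"ay": 0,"az": 0.06,"dx": 4,"dy": 34,"dz": 0,"claw": 36},{"ax": 0,"ay": 0,"az": 0.06,"dx": 4,"dy": 34,"dz": 0,"claw": 36},{"ax": 0,"ay": 0,"az": 0.06,"dx": 4,"dy": 34,"dz": 0,"claw": 36},{"ax": 0,"ay": 0,"az": 0.05,"dx": 4,"dy": 34,"dz": 0,"claw": 36},{"ax": 0,"ay": 0,"az": 0.05,"dx": 4,"dy": 34,"dz": 0,"claw": 36},{"ax": 0,"ay": 0,"az": 0.04,"dx": 4,"dy": 30,"dz": 0,"claw": 36},{"ax": 0,"ay": 0,"az": 0,"dx": 2,"dy": 15,"dz": 0,"claw": 36},{"ax": 0,"ay": 0,"az": 0,"dx": 0,"dy": 0,"dz": 0,"claw": 36}]'

```text
time: 6.02
position: [659.2, 149.0, 183.4]
tcp_rot: [-2.239, -2.199, -0.0]
contact_force: [-0.8, -0.6, -0.8]
opening: 39.9
```

```bash
python3 st.py
python3 - <<'E'
from h import *
f,rz,K,T=cam("wrist");np.savez("w3.npz",f=f,rz=rz,K=K,T=T);cv2.imwrite("pics/w3.png",f)
E
```

```text
t 6.02 pos [659.2 149.  183.4] phi -1.04 z [-0.0021  0.0023 -1.    ] F [-0.8 -0.6 -0.8] op 39.9 q6 0.22
```

View pics/w3.png

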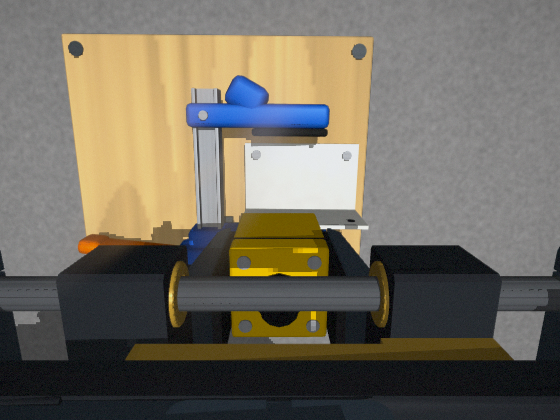

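The view shows the housing held upright between the fingers. Its +y face is at rows 213-238 and its top below that. The angle is just ahead (245-358, 145-225).

```bash
cat > meas.py <<'E'
from h import *
import sys
def run(fn):
    d=np.load(fn);f,rz,K,T=d["f"],d["rz"],d["K"],d["T"]
    P=cloud(rz,K,T);hsv=cv2.cvtColor(f,cv2.COLOR_BGR2HSV)
    c,s=np.cos(-.0267),np.sin(-.0267);O=np.array([600.0,135.9])
    J=P.copy();J[...,0]=c*(P[...,0]-O[0])+s*(P[...,1]-O[1]);J[...,1]=-s*(P[...,0]-O[0])+c*(P[...,1]-O[1])
    m=(cv2.inRange(hsv,(18,120,60),(38,255,255))>0)&(rz>0);m[:,:225]=0;m[:,335:]=0;m[335:]=0
    return f,rz,K,T,J,hsv,m
if __name__=="__main__":
    f,rz,K,T,J,hsv,m=run(sys.argv[1])
    for r in range(205,340,6):
        q=m[r]
        if q.sum()>10: print(r,np.nonzero(q)[0][[0,-1]],np.median(J[r][q],0).round(1), "xrange",np.percentile(J[r][q][:,0],[1,99]).round(1))
    w=(cv2.inRange(hsv,(0,0,150),(180,45,255))>0)&(rz>0);w[:140]=0;w[232:]=0;w[:,:240]=0;w[:,370:]=0
    fl=w&(abs(J[...,2]-15)<6)&(J[...,0]>20)
    print("flat",np.percentile(J[fl],[1,50,99],axis=0).round(1))
    up=w&(J[...,2]>60);print("up",up.sum(),np.percentile(J[up],[1,50,99],axis=0).round(1) if up.sum() else 0)
    pad=(cv2.inRange(hsv,(0,0,0),(180,255,60))>0)&(rz>0)&(J[...,2]>20)&(J[...,2]<60);pad[:120]=0;pad[145:]=0;pad[:,:245]=0;pad[:,335:]=0
    print("pad",pad.sum(),np.percentile(J[pad],[2,50,98],axis=0).round(1))
E
python3 meas.py w3.npz
```

```text
217 [241 315] [ 57.2  33.5 158.6] xrange [38.9 76.4]
223 [239 317] [ 57.7  33.5 169.7] xrange [39.2 76.4]
229 [237 320] [ 58.2  33.5 179.9] xrange [39.2 76.8]
235 [234 322] [ 57.8  33.5 189. ] xrange [38.9 76.6]
241 [232 325] [ 57.8  33.5 197.2] xrange [39.  76.9]
247 [230 327] [ 58.   33.4 204.2] xrange [39.2 77. ]
253 [229 328] [ 58.3  31.4 205.4] xrange [38.9 77.4]
259 [229 328] [ 57.9  28.8 205.3] xrange [38.6 77.4]
265 [229 328] [ 58.1  26.2 205.3] xrange [38.8 77.7]
271 [229 327] [ 58.3  23.7 205.5] xrange [38.8 77.1]
313 [231 326] [ 50.7   5.1 205.5] xrange [38.9 77.6]
319 [231 326] [ 52.4   2.4 205.5] xrange [38.8 77.8]
325 [232 326] [ 61.2  -0.5 205.3] xrange [39.2 77.9]
331 [232 325] [ 58.4  -3.2 205.5] xrange [39.3 77.6]
flat [[ 28.4   3.4  12.6]
 [ 78.2  32.6  14.4]
 [126.6  60.7  16.1]]
up 137 [[ 90.6   0.2  65.9]
 [104.3   1.9  67.4]
 [127.5   3.4  69.3]]
pad 301 [[64.6 70.6 53.8]
 [79.  73.1 56. ]
 [92.7 76.  57.4]]
```

Call:
arm_command --series '[{"ax": 0,"ay": 0,"az": -0.0085,"dx": 4,"dy": 16,"dz": 0,"claw": 36},{"ax": 0,"ay": 0,"az": 0,"dx": 0,"dy": 0,"dz": -20,"claw": 36},{"ax": 0,"ay": 0,"az": 0,"dx": 0,"dy": 0,"dz": -20,"claw": 36},{"ax": 0,"ay": 0,"az": 0,"dx": 0,"dy": 0,"dz": -15,"claw": 36},{"ax": 0,"ay": 0,"az": 0,"dx": 0,"dy": 0,"dz": 0,"claw": 36}]'

```text
time: 6.48
position: [663.5, 155.4, 127.8]
tcp_rot: [2.26, 2.179, -0.005]
contact_force: [-1.4, -0.6, -1.3]
opening: 39.9
```

```bash
python3 st.py
```

```text
t 6.48 pos [663.5 155.4 127.8] phi -2.08 z [-7.e-04 -4.e-03 -1.e+00] F [-1.4 -0.6 -1.3] op 39.9 q6 0.25
```

Call:
arm_command --series '[{"ax": 0.004,"ay": 0,"az": 0.0095,"dx": 0,"dy": 8,"dz": 0,"claw": 36},{"ax": 0,"ay": 0,"az": 0,"dx": 0,"dy": 0,"dz": -15,"claw": 36},{"ax": 0,"ay": 0,"az": 0,"dx": 0,"dy": 0,"dz": -15,"claw": 36},{"ax": 0,"ay": 0,"az": 0,"dx": 0,"dy": 0,"dz": -15,"claw": 36},{"ax": 0,"ay": 0,"az": 0,"dx": 0,"dy": 0,"dz": -10,"claw": 36},{"ax": 0,"ay": 0,"az": 0,"dx": 0,"dy": 0,"dz": 0,"claw": 36}]'

```text
time: 6.98
position: [667.2, 158.7, 77.3]
tcp_rot: [2.256, 2.18, 0.011]
contact_force: [0.0, 0.8, -2.0]
opening: 40.1
```

```bash
python3 st.py
```

```text
t 6.98 pos [667.2 158.7  77.3] phi -1.96 z [ 0.0081  0.0018 -1.    ] F [ 0.   0.8 -2. ] op 40.1 q6 0.25
```

Call:
arm_command --series '[{"ax": -0.0018,"ay": 0.0081,"az": 0.0075,"dx": -4.5,"dy": 3,"dz": 0,"claw": 36},{"ax": 0,"ay": 0,"az": 0,"dx": -0.5,"dy": 0,"dz": -10,"claw": 36},{"ax": 0,"ay": 0,"az": 0,"dx": -0.5,"dy": 0,"dz": -8,"claw": 36},{"ax": 0,"ay": 0,"az": 0,"dx": 0,"dy": 0,"dz": 0,"claw": 36}]'

```text
time: 7.32
position: [663.2, 161.8, 61.6]
tcp_rot: [2.249, 2.19, 0.006]
contact_force: [-0.6, -0.0, -2.1]
opening: 39.7
```

```bash
python3 st.py
python3 - <<'E'
from h import *
f,rz,K,T=cam("wrist");np.savez("w4.npz",f=f,rz=rz,K=K,T=T);cv2.imwrite("pics/w4.png",f)
E
python3 meas.py w4.npz
```

```text
t 7.32 pos [663.2 161.8  61.6] phi -1.52 z [ 4.6e-03  9.0e-04 -1.0e+00] F [-0.6 -0.  -2.1] op 39.7 q6 0.25
217 [241 315] [62.  46.3 36.5] xrange [43.  80.4]
223 [239 317] [61.7 46.3 47.9] xrange [43.1 80.2]
229 [237 320] [62.1 46.3 58. ] xrange [43.2 80.6]
235 [234 322] [61.8 46.3 67. ] xrange [42.7 80.3]
241 [232 325] [61.8 46.4 75.3] xrange [42.8 80.5]
247 [230 327] [61.7 46.3 82.4] xrange [42.8 80.6]
253 [229 328] [61.7 44.3 83.6] xrange [42.6 80.7]
259 [229 328] [61.5 41.7 83.5] xrange [42.3 81. ]
265 [229 328] [61.7 39.2 83.5] xrange [42.2 81.1]
271 [229 327] [61.5 36.6 83.5] xrange [42.4 80.8]
313 [231 326] [54.1 18.  83.5] xrange [42.4 81.1]
319 [231 326] [62.2 15.1 83.4] xrange [42.2 81.2]
325 [232 326] [58.6 12.4 83.5] xrange [42.6 81.4]
331 [232 325] [61.5  9.7 83.6] xrange [42.6 80.9]
flat [[ 40.7  32.4  12.8]
 [ 86.4  49.8  14.3]
 [113.8  61.4  15.8]]
up 0 0Traceback (most recent call last):
  File "meas.py", line 20, in <module>
    print("pad",pad.sum(),np.percentile(J[pad],[2,50,98],axis=0).round(1))
                          ~~~~~~~~~~~~~^^^^^^^^^^^^^^^^^^^^^^^^^
    return _quantile_unchecked(
        a, q, axis, out, overwrite_input, method, keepdims, weights)
    return _ureduce(a,
                    func=_quantile_ureduce_func,
    ...<5 lines>...
                    overwrite_input=overwrite_input,
                    method=method)
    r = func(a, **kwargs)
    result = _quantile(arr,
                       quantiles=q,
    ...<2 lines>...
                       out=out,
                       weights=wgt)
    slices_having_nans = np.isnan(arr[-1, ...])
                                  ~~~^^^^^^^^^
IndexError: index -1 is out of bounds for axis 0 with size 0
```

View pics/w4.png

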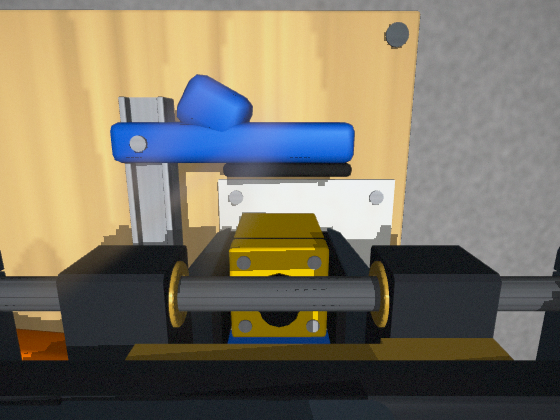

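Housing is at jig (61.8, 26.3), 10 mm above the leg, with the gap to the upright leg about 3 mm. Now I'll lower it the rest of the way.

Call:
arm_command --series '[{"ax": 0,"ay": 0.0046,"az": 0,"dx": -0.5,"dy": -1.5,"dz": -5,"claw": 36},{"ax": 0,"ay": 0,"az": 0,"dx": -0.5,"dy": 0,"dz": -5,"claw": 36},{"ax": 0,"ay": 0,"az": 0,"dx": 0,"dy": 0,"dz": -2,"claw": 36}]'

```text
time: 7.62
position: [663.4, 160.4, 50.7]
tcp_rot: [2.25, 2.191, 0.005]
contact_force: [-0.7, 0.1, -1.3]
opening: 40.1
```

```bash
python3 st.py
```

```text
t 7.62 pos [663.4 160.4  50.7] phi -1.51 z [ 0.0032  0.0015 -1.    ] F [-0.7  0.1 -1.3] op 40.1 q6 0.25
```

Call:
arm_command --series '[{"ax": 0,"ay": 0.003,"az": 0,"dx": -0.3,"dy": -1.2,"dz": -1,"claw": 36},{"ax": 0,"ay": 0,"az": 0,"dx": 0,"dy": -0.5,"dz": -1,"claw": 36}]'

```text
time: 7.78
position: [663.4, 160.2, 50.3]
tcp_rot: [-2.25, -2.189, -0.006]
contact_force: [-2.7, 0.8, 6.5]
opening: 39.6
```

```bash
python3 st.py
```

```text
t 7.78 pos [663.4 160.2  50.3] phi -1.56 z [ 0.0011  0.0045 -1.    ] F [-2.7  0.8  6.5] op 39.6 q6 0.24
```

The force reads +6.5 N up, so it is on the flat leg. Releasing now.

Call:
arm_command --series '[{"ax": 0,"ay": 0,"az": 0,"dx": 0,"dy": 0,"dz": 0,"claw": 56},{"ax": 0,"ay": 0,"az": 0,"dx": 0,"dy": 0,"dz": 0,"claw": 56},{"ax": 0,"ay": 0,"az": 0,"dx": 0,"dy": 0,"dz": 0,"claw": 56},{"ax": 0,"ay": 0,"az": 0,"dx": 0,"dy": 0,"dz": 0,"claw": 56}]'

```text
time: 8.12
position: [664.3, 160.0, 51.3]
tcp_rot: [-2.251, -2.191, -0.009]
contact_force: [0.5, -0.5, -0.3]
opening: 55.9
```

```bash
python3 st.py
```

```text
t 8.12 pos [664.3 160.   51.3] phi -1.55 z [ 0.0034  0.0046 -1.    ] F [ 0.5 -0.5 -0.3] op 55.9 q6 0.24
```

Call:
arm_command --series '[{"ax": 0,"ay": 0,"az": 0,"dx": -1,"dy": 0,"dz": 12,"claw": 58},{"ax": 0,"ay": 0,"az": 0,"dx": 0,"dy": 0,"dz": 14,"claw": 58},{"ax": 0,"ay": 0,"az": 0,"dx": 0,"dy": 0,"dz": 14,"claw": 58},{"ax": 0,"ay": 0,"az": 0,"dx": 0,"dy": 0,"dz": 0,"claw": 58}]'

```text
time: 8.45
position: [662.7, 159.6, 93.4]
tcp_rot: [-2.25, -2.19, -0.006]
contact_force: [0.7, 0.3, 0.4]
opening: 58.3
```

```bash
python3 st.py
```

```text
t 8.45 pos [662.7 159.6  93.4] phi -1.56 z [ 0.0013  0.0038 -1.    ] F [0.7 0.3 0.4] op 58.3 q6 0.24
```

Call:
arm_command --series '[{"ax": 0,"ay": 0,"az": 0,"dx": 0,"dy": 0,"dz": 30,"claw": 80},{"ax": 0,"ay": 0,"az": -0.1,"dx": 0,"dy": 0,"dz": 30,"claw": 85},{"ax": 0,"ay": 0,"az": -0.11,"dx": -10,"dy": -6,"dz": 20,"claw": 85},{"ax": 0,"ay": 0,"az": -0.11,"dx": -15,"dy": -9,"dz": 0,"claw": 85},{"ax": 0,"ay": 0,"az": -0.11,"dx": -15,"dy": -9,"dz": 0,"claw": 85},{"ax": 0,"ay": 0,"az": -0.11,"dx": -15,"dy": -9,"dz": 0,"claw": 85},{"ax": 0,"ay": 0,"az": -0.11,"dx": -15,"dy": -9,"dz": 0,"claw": 85},{"ax": 0,"ay": 0,"az": -0.11,"dx": -15,"dy": -9,"dz": 0,"claw": 85},{"ax": 0,"ay": 0,"az": -0.11,"dx": -15,"dy": -9,"dz": 0,"claw": 85},{"ax": 0,"ay": 0,"az": -0.11,"dx": -15,"dy": -9,"dz": 0,"claw": 85}]'

```text
time: 9.28
position: [544.9, 89.2, 178.0]
tcp_rot: [3.035, 0.806, 0.019]
contact_force: [0.2, 0.9, -0.1]
opening: 84.9
```

```bash
python3 st.py
```

```text
t 9.28 pos [544.9  89.2 178. ] phi -60.26 z [ 0.0122  0.002  -0.9999] F [ 0.2  0.9 -0.1] op 84.9 q6 1.19
```

Call:
arm_command --series '[{"ax": -0.002,"ay": 0.0122,"az": -0.11,"dx": -5,"dy": -2,"dz": 0,"claw": 85},{"ax": 0,"ay": 0,"az": -0.11,"dx": -5,"dy": -2,"dz": 0,"claw": 85},{"ax": 0,"ay": 0,"az": -0.11,"dx": -5,"dy": -2,"dz": 0,"claw": 85},{"ax": 0,"ay": 0,"az": -0.11,"dx": -5,"dy": -2,"dz": 0,"claw": 85},{"ax": 0,"ay": 0,"az": -0.07,"dx": -1,"dy": -1,"dz": 0,"claw": 85},{"ax": 0,"ay": 0,"az": 0,"dx": 0,"dy": 0,"dz": 0,"claw": 85}]'

```text
time: 9.78
position: [517.5, 77.2, 178.7]
tcp_rot: [3.14, -0.035, -0.005]
contact_force: [0.5, -0.1, -0.5]
opening: 85.1
```

```bash
python3 st.py
python3 - <<'E'
from h import *
f,rz,K,T=cam("wrist");np.savez("w5.npz",f=f,rz=rz,K=K,T=T);cv2.imwrite("pics/w5.png",f)
E
```

```text
t 9.78 pos [517.5  77.2 178.7] phi -91.26 z [-0.0033 -0.0011 -1.    ] F [ 0.5 -0.1 -0.5] op 85.1 q6 1.72
```

View pics/w5.png

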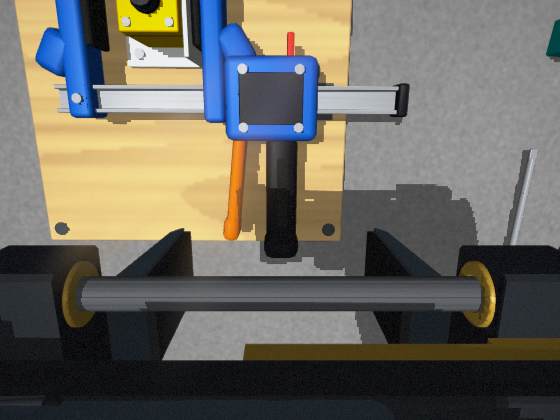

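The view shows trigger (237,190), handle (282,195), housing (150,15) on the angle and jaw on the left. I'll check these in jig coordinates.

```bash
cat > jj.py <<'E'
from h import *
import sys
def jig(W):
    c,s=np.cos(-.0267),np.sin(-.0267);a=W[...,0]-600.0;b=W[...,1]-135.9
    J=np.array(W,float).copy();J[...,0]=c*a+s*b;J[...,1]=-s*a+c*b;return J
d=np.load(sys.argv[1]);f,rz,K,T=d["f"],d["rz"],d["K"],d["T"];P=jig(cloud(rz,K,T));hsv=cv2.cvtColor(f,cv2.COLOR_BGR2HSV)
up=np.zeros(rz.shape,bool);up[:270]=1;up&=rz>0
o=up&(cv2.inRange(hsv,(3,170,90),(14,255,255))>0)&(P[...,0]<-35)&(P[...,2]>45)
for x in(-100,-90,-75,-60):
    q=o&(abs(P[...,0]-x)<2)
    if q.sum(): print("trig x",x,"y",np.percentile(P[q][:,1],[3,97]).round(1),"z",np.median(P[q][:,2]).round(1))
h=up&(hsv[...,2]<70)&(P[...,2]>48)&(P[...,2]<62)&(P[...,0]<-60)&(P[...,0]>-90)&(P[...,1]<-46)&(P[...,1]>-85)
if h.sum(): print("handle y",np.percentile(P[h][:,1],[2,98]).round(1))
y=up&(cv2.inRange(hsv,(20,120,80),(38,255,255))>0)&(P[...,0]>30)&(P[...,2]>68)
if y.sum(): print("housing top",np.percentile(P[y],[2,50,98],axis=0).round(1).tolist())
k=up&(hsv[...,2]<60)&(P[...,0]>35)&(P[...,1]>25)&(P[...,2]>30)&(P[...,2]<62)
if k.sum()>20: print("pad",np.percentile(P[k],[2,50,98],axis=0).round(1).tolist())
b=up&(cv2.inRange(hsv,(105,120,60),(125,255,255))>0)&(P[...,0]>20)&(P[...,1]>25)&(P[...,2]>50)
if b.sum()>20: print("jaw blue y",np.percentile(P[b][:,1],[1,99]).round(1))
s=state();j=jig(s["position"]);print("TCP jig",j.round(1))
E
python3 jj.py w5.npz
```

```text
trig x -100 y [-29.7 -17.8] z 51.8
trig x -90 y [-30.1 -20.1] z 51.4
trig x -75 y [-31.3 -22.5] z 52.0
trig x -60 y [-32.5 -23.8] z 52.1
handle y [-75.  -52.7]
housing top [[42.1, 5.1, 69.8], [50.3, 23.9, 72.0], [60.3, 43.5, 73.6]]
pad [[36.9, 35.7, 30.7], [51.3, 70.1, 48.8], [68.4, 75.4, 57.9]]
jaw blue y [ 75.9 110. ]
TCP jig [-80.8 -60.8 178.7]
```

Call:
arm_command --series '[{"ax": 0.001,"ay": -0.003,"az": -0.004,"dx": 6,"dy": 11,"dz": 0,"claw": 91},{"ax": 0,"ay": 0,"az": 0,"dx": 0,"dy": 0,"dz": -22,"claw": 91},{"ax": 0,"ay": 0,"az": 0,"dx": 0,"dy": 0,"dz": -24,"claw": 91},{"ax": 0,"ay": 0,"az": 0,"dx": 0,"dy": 0,"dz": -24,"claw": 91},{"ax": 0,"ay": 0,"az": 0,"dx": 0,"dy": 0,"dz": -15,"claw": 91},{"ax": 0,"ay": 0,"az": 0,"dx": 0,"dy": 0,"dz": 0,"claw": 91}]'

```text
time: 10.33
position: [529.1, 93.4, 92.9]
tcp_rot: [-3.138, 0.023, -0.017]
contact_force: [0.0, -0.1, 0.3]
opening: 91.4
```

```bash
python3 st.py
cat > tj.py <<'E'
from h import *
s=state();c,q=np.cos(-.0267),np.sin(-.0267);a,b=s["position"][:2]-[600,135.9];print("jig",round(c*a+q*b,1),round(-q*a+c*b,1),s["position"][2].round(1))
E
python3 tj.py
```

```text
t 10.33 pos [529.1  93.4  92.9] phi -90.84 z [ 0.0107  0.0036 -0.9999] F [ 0.  -0.1  0.3] op 91.4 q6 1.74
jig -69.7 -44.4 92.9
```

Call:
arm_command --series '[{"ax": -0.0036,"ay": 0.0107,"az": -0.012,"dx": -6,"dy": -5,"dz": 0,"claw": 91},{"ax": 0,"ay": 0,"az": 0,"dx": -1,"dy": 0,"dz": -15,"claw": 91},{"ax": 0,"ay": 0,"az": 0,"dx": -1,"dy": 0,"dz": -15,"claw": 91},{"ax": 0,"ay": 0,"az": 0,"dx": -1,"dy": 0,"dz": -12,"claw": 91},{"ax": 0,"ay": 0,"az": 0,"dx": 0,"dy": 0,"dz": 0,"claw": 91}]'

```text
time: 10.75
position: [523.5, 90.2, 53.6]
tcp_rot: [-3.141, 0.039, -0.009]
contact_force: [-0.8, 0.5, -1.2]
opening: 91.5
```

```bash
python3 st.py;python3 tj.py
```

```text
t 10.75 pos [523.5  90.2  53.6] phi -91.41 z [ 5.6e-03  7.0e-04 -1.0e+00] F [-0.8  0.5 -1.2] op 91.5 q6 1.74
jig -75.2 -47.7 53.6
```

Call:
arm_command --series '[{"ax": 0,"ay": 0.0056,"az": 0,"dx": -0.5,"dy": 0,"dz": -10,"claw": 91},{"ax": 0,"ay": 0,"az": 0,"dx": -0.5,"dy": -4,"dz": -8,"claw": 91},{"ax": 0,"ay": 0,"az": 0,"dx": 0,"dy": -6,"dz": -2,"claw": 91},{"ax": 0,"ay": 0,"az": 0,"dx": 0,"dy": 0,"dz": -1,"claw": 91}]'

```text
time: 11.08
position: [525.4, 80.1, 34.5]
tcp_rot: [-3.14, 0.037, -0.009]
contact_force: [-0.1, 0.9, -0.7]
opening: 91.0
```

```bash
python3 st.py;python3 tj.py
```

```text
t 11.08 pos [525.4  80.1  34.5] phi -91.33 z [ 0.0059  0.0015 -1.    ] F [-0.1  0.9 -0.7] op 91.0 q6 1.72
jig -73.1 -57.8 34.5
```

Call:
arm_command --series '[{"ax": 0,"ay": 0,"az": 0,"dx": 0,"dy": 0,"dz": -0.3,"claw": 34},{"ax": 0,"ay": 0,"az": 0,"dx": 0,"dy": 0,"dz": -0.3,"claw": 34},{"ax": 0,"ay": 0,"az": 0,"dx": 0,"dy": 0,"dz": -0.3,"claw": 34},{"ax": 0,"ay": 0,"az": 0,"dx": 0,"dy": 0,"dz": -0.3,"claw": 34},{"ax": 0,"ay": 0,"az": 0,"dx": 0,"dy": 0,"dz": -0.3,"claw": 34},{"ax": 0,"ay": 0,"az": 0,"dx": 0,"dy": 0,"dz": -0.3,"claw": 34}]' --newtons 10

```text
time: 11.58
position: [524.9, 82.1, 34.0]
tcp_rot: [-3.135, 0.044, -0.008]
contact_force: [-1.4, 5.4, 2.1]
opening: 53.5
```

```bash
python3 st.py;python3 tj.py
```

```text
t 11.58 pos [524.9  82.1  34. ] phi -91.6 z [ 0.0052  0.0067 -1.    ] F [-1.4  5.4  2.1] op 53.5 q6 1.72
jig -73.6 -55.8 34.0
```

Call:
arm_command --series '[{"ax": 0,"ay": 0,"az": 0,"dx": 0,"dy": -0.8,"dz": -0.3,"claw": 34},{"ax": 0,"ay": 0,"az": 0,"dx": 0,"dy": -0.8,"dz": -0.3,"claw": 34},{"ax": 0,"ay": 0,"az": 0,"dx": 0,"dy": -0.8,"dz": -0.3,"claw": 34},{"ax": 0,"ay": 0,"az": 0,"dx": 0,"dy": -0.8,"dz": -0.3,"claw": 34},{"ax": 0,"ay": 0,"az": 0,"dx": 0,"dy": -0.8,"dz": -0.3,"claw": 34},{"ax": 0,"ay": 0,"az": 0,"dx": 0,"dy": -0.8,"dz": -0.3,"claw": 34}]'

```text
time: 12.08
position: [524.7, 81.6, 34.0]
tcp_rot: [-3.128, 0.043, -0.01]
contact_force: [-2.1, 6.1, 4.0]
opening: 37.5
```

```bash
python3 st.py;python3 tj.py
python3 - <<'E'
from h import *
f,rz,K,T=cam("wrist");np.savez("w6.npz",f=f,rz=rz,K=K,T=T);cv2.imwrite("pics/w6.png",f)
E
python3 jj.py w6.npz
```

```text
t 12.08 pos [524.7  81.6  34. ] phi -91.59 z [ 0.0063  0.0128 -0.9999] F [-2.1  6.1  4. ] op 37.5 q6 1.71
jig -73.9 -56.3 34.0
trig x -60 y [-48.1 -39.1] z 52.5
handle y [-76. -52.]
TCP jig [-73.9 -56.3  34. ]
```

View pics/w6.png

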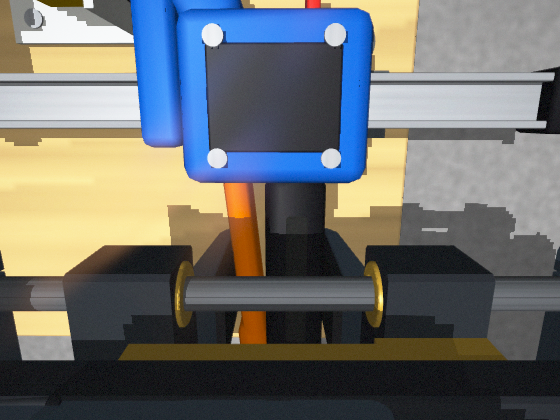

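Call:
arm_command --series '[{"ax": -0.0128,"ay": 0.0063,"az": 0,"dx": 0,"dy": 0,"dz": 0,"claw": 80},{"ax": 0,"ay": 0,"az": 0,"dx": -0.5,"dy": -1.5,"dz": 0,"claw": 80},{"ax": 0,"ay": 0,"az": 0,"dx": 0,"dy": 0,"dz": -0.3,"claw": 80},{"ax": 0,"ay": 0,"az": 0,"dx": 0,"dy": 0,"dz": -0.3,"claw": 80},{"ax": 0,"ay": 0,"az": 0,"dx": 0,"dy": 0,"dz": -0.3,"claw": 80},{"ax": 0,"ay": 0,"az": 0,"dx": 0,"dy": 0,"dz": -0.3,"claw": 80}]'

```text
time: 12.63
position: [526.1, 81.0, 33.4]
tcp_rot: [-3.139, 0.046, -0.007]
contact_force: [-0.3, 0.6, 0.6]
opening: 74.4
```

```bash
python3 st.py;python3 tj.py
python3 - <<'E'
from h import *
f,rz,K,T=cam("wrist");np.savez("w7.npz",f=f,rz=rz,K=K,T=T);cv2.imwrite("pics/w7.png",f)
for n in("top","side"):
    f,rz,K,T=cam(n);a=(f[130:280,90:290] if n=="top" else f[110:230,140:310]);cv2.imwrite(f"pics/{n}7.png",cv2.resize(a,None,fx=3,fy=3,interpolation=cv2.INTER_CUBIC))
E
python3 jj.py w7.npz; python3 -c "
import cv2,numpy as np
a=cv2.imread('pics/top7.png');b=cv2.imread('pics/side7.png')
"
cat > bar.py <<'E'
import sys
sys.argv=[sys.argv[0]]+sys.argv[1:]
from h import *
for fn in sys.argv[1:]:
    d=np.load(fn);f,rz,K,T=d["f"],d["rz"],d["K"],d["T"];W=cloud(rz,K,T)
    c,s=np.cos(-.0267),np.sin(-.0267);a=W[...,0]-600.0;b=W[...,1]-135.9
    x=c*a+s*b;y=-s*a+c*b;m=(rz>0)&(abs(x)<7)&(W[...,2]>40)&(W[...,2]<60)&(y<-92)
    m[240:]=0
    print(fn,"bar end y",np.percentile(y[m],[0.5,2]).round(1) if m.sum() else None,"px",np.nonzero(m.any(0))[0][[0,-1]] if m.sum() else None)
E
python3 bar.py w5.npz w6.npz w7.npz
```

```text
t 12.63 pos [526.1  81.   33.4] phi -91.67 z [ 0.0046  0.0021 -1.    ] F [-0.3  0.6  0.6] op 74.4 q6 1.73
jig -72.5 -56.8 33.4
trig x -60 y [-33.1 -24. ] z 52.5
handle y [-75.4 -52. ]
TCP jig [-72.9 -57.1  33.1]
w5.npz bar end y [-157.2 -156.1] px [319 408]
w6.npz bar end y [-159.5 -158.4] px [369 559]
w7.npz bar end y [-160.2 -159. ] px [367 559]
```

View pics/side7.png

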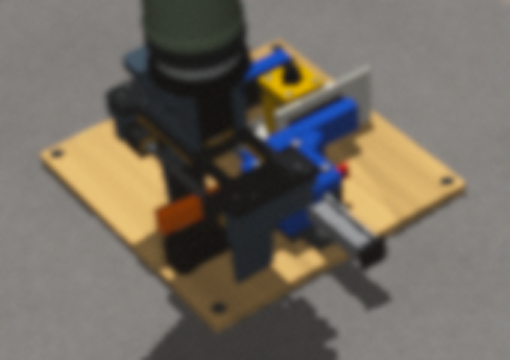

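View pics/w7.png

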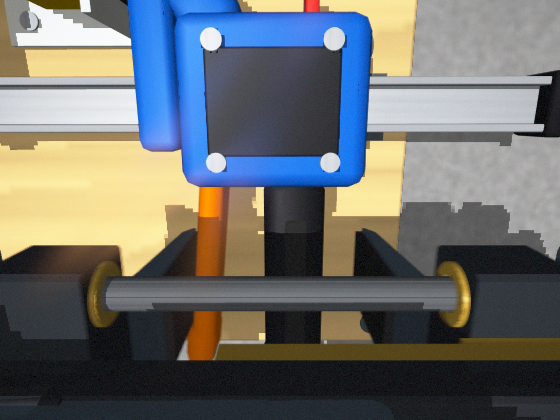

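Call:
arm_command --series '[{"ax": -0.002,"ay": 0.0046,"az": 0,"dx": -1,"dy": -1,"dz": 0,"claw": 32},{"ax": 0,"ay": 0,"az": 0,"dx": 0,"dy": -0.5,"dz": 0,"claw": 32},{"ax": 0,"ay": 0,"az": 0,"dx": 0,"dy": -0.6,"dz": 0,"claw": 32},{"ax": 0,"ay": 0,"az": 0,"dx": 0,"dy": -0.8,"dz": -0.3,"claw": 32},{"ax": 0,"ay": 0,"az": 0,"dx": 0,"dy": -0.8,"dz": -0.3,"claw": 32},{"ax": 0,"ay": 0,"az": 0,"dx": 0,"dy": -0.8,"dz": -0.3,"claw": 32},{"ax": 0,"ay": 0,"az": 0,"dx": 0,"dy": -0.8,"dz": -0.3,"claw": 32},{"ax": 0,"ay": 0,"az": 0,"dx": 0,"dy": -0.8,"dz": -0.3,"claw": 32},{"ax": 0,"ay": 0,"az": 0,"dx": 0,"dy": -0.8,"dz": -0.3,"claw": 32}]'

```text
time: 13.53
position: [523.6, 81.6, 32.7]
tcp_rot: [-3.128, 0.05, 0.004]
contact_force: [-1.5, 5.7, 2.7]
opening: 37.6
```

```bash
python3 st.py;python3 tj.py
python3 - <<'E'
from h import *
f,rz,K,T=cam("wrist");np.savez("w8.npz",f=f,rz=rz,K=K,T=T);cv2.imwrite("pics/w8.png",f)
f,rz,K,T=cam("side");np.savez("s8.npz",f=f,rz=rz,K=K,T=T)
E
python3 jj.py w8.npz;python3 bar.py w8.npz
cat > sb.py <<'E'
import sys
from h import *
for fn in sys.argv[1:]:
    d=np.load(fn);f,rz,K,T=d["f"],d["rz"],d["K"],d["T"];W=cloud(rz,K,T)
    c,s=np.cos(-.0267),np.sin(-.0267);a=W[...,0]-600.0;b=W[...,1]-135.9
    x=c*a+s*b;y=-s*a+c*b;m=(rz>0)&(abs(x)<9)&(W[...,2]>38)&(W[...,2]<65)&(y<-92)&(y>-230)
    print(fn,"bar end",np.percentile(y[m],[1,5]).round(1),m.sum())
    hsv=cv2.cvtColor(f,cv2.COLOR_BGR2HSV)
    q=(rz>0)&(cv2.inRange(hsv,(105,120,50),(125,255,255))>0)&(x>40)&(x<110)&(y>30)&(y<130)&(W[...,2]>30)
    if q.sum(): print(" jaw blue y",np.percentile(y[q],[2,50,98]).round(1),q.sum())
E
python3 sb.py side.npz s8.npz
```

```text
t 13.53 pos [523.6  81.6  32.7] phi -91.84 z [-0.0024  0.0131 -0.9999] F [-1.5  5.7  2.7] op 37.6 q6 1.71
jig -74.9 -56.3 32.7
trig x -60 y [-48.1 -38.8] z 52.6
handle y [-76.1 -51.8]
TCP jig [-74.9 -56.3  32.7]
w8.npz bar end y [-163.6 -162.2] px [369 559]
side.npz bar end [-160.4 -159.7] 171
 jaw blue y [71.5 82.2 96.1] 88
s8.npz bar end [-175.3 -174. ] 220
 jaw blue y [57.6 68.3 73.9] 46
```

Side camera: the bar has moved ~14.5 mm over two strokes. On to stroke 3.

Call:
arm_command --series '[{"ax": -0.0131,"ay": -0.0024,"az": 0.004,"dx": 0,"dy": 0,"dz": 0,"claw": 80},{"ax": 0,"ay": 0,"az": 0,"dx": 0,"dy": -1.5,"dz": 0,"claw": 80},{"ax": 0,"ay": 0,"az": 0,"dx": 0,"dy": 0,"dz": 0,"claw": 80},{"ax": 0,"ay": 0,"az": 0,"dx": 0,"dy": 0,"dz": 0,"claw": 80},{"ax": 0,"ay": 0,"az": 0,"dx": 0,"dy": 0,"dz": 0,"claw": 80},{"ax": 0,"ay": 0,"az": 0,"dx": 0,"dy": 0,"dz": 0,"claw": 80}]'

```text
time: 14.13
position: [524.7, 80.2, 32.9]
tcp_rot: [-3.141, 0.044, -0.004]
contact_force: [0.7, 1.1, 0.2]
opening: 74.6
```

Call:
arm_command --series '[{"ax": -0.002,"ay": 0.003,"az": 0,"dx": 0,"dy": -0.6,"dz": 0,"claw": 32},{"ax": 0,"ay": 0,"az": 0,"dx": 0,"dy": -0.5,"dz": 0,"claw": 32},{"ax": 0,"ay": 0,"az": 0,"dx": 0,"dy": -0.6,"dz": 0,"claw": 32},{"ax": 0,"ay": 0,"az": 0,"dx": 0,"dy": -0.8,"dz": -0.2,"claw": 32},{"ax": 0,"ay": 0,"az": 0,"dx": 0,"dy": -0.8,"dz": -0.2,"claw": 32},{"ax": 0,"ay": 0,"az": 0,"dx": 0,"dy": -0.8,"dz": -0.2,"claw": 32},{"ax": 0,"ay": 0,"az": 0,"dx": 0,"dy": -0.8,"dz": -0.2,"claw": 32},{"ax": 0,"ay": 0,"az": 0,"dx": 0,"dy": -0.8,"dz": -0.2,"claw": 32},{"ax": 0,"ay": 0,"az": 0,"dx": 0,"dy": -0.8,"dz": -0.2,"claw": 32}]'

```text
time: 14.88
position: [523.6, 81.6, 32.7]
tcp_rot: [-3.129, 0.05, 0.004]
contact_force: [0.0, 6.2, 2.6]
opening: 37.4
```

```bash
python3 st.py;python3 tj.py
python3 - <<'E'
from h import *
f,rz,K,T=cam("side");np.savez("s9.npz",f=f,rz=rz,K=K,T=T)
f,rz,K,T=cam("wrist");np.savez("w9.npz",f=f,rz=rz,K=K,T=T);cv2.imwrite("pics/w9.png",f)
E
python3 jj.py w9.npz; python3 sb.py s9.npz
```

```text
t 14.88 pos [523.6  81.6  32.7] phi -91.82 z [-0.0023  0.0123 -0.9999] F [0.  6.2 2.6] op 37.4 q6 1.72
jig -75.0 -56.3 32.7
trig x -60 y [-48.1 -38.8] z 52.6
handle y [-76.1 -52.1]
pad [[36.4, 47.4, 30.0], [37.3, 48.8, 32.1], [39.0, 51.9, 36.2]]
TCP jig [-75.  -56.3  32.7]
s9.npz bar end [-182.  -180.1] 227
 jaw blue y [52.7 62.2 68.9] 19
```

Call:
arm_command --series '[{"ax": -0.0123,"ay": -0.0023,"az": 0.004,"dx": 0,"dy": 0,"dz": 0,"claw": 80},{"ax": 0,"ay": 0,"az": 0,"dx": 0,"dy": -1.5,"dz": 0,"claw": 80},{"ax": 0,"ay": 0,"az": 0,"dx": 0,"dy": 0,"dz": 0,"claw": 80},{"ax": 0,"ay": 0,"az": 0,"dx": 0,"dy": 0,"dz": 0,"claw": 80},{"ax": 0,"ay": 0,"az": 0,"dx": 0,"dy": 0,"dz": 0,"claw": 80},{"ax": 0,"ay": 0,"az": 0,"dx": 0,"dy": 0,"dz": 0,"claw": 80}]'

```text
time: 15.48
position: [524.7, 79.7, 32.9]
tcp_rot: [3.141, -0.043, 0.004]
contact_force: [0.2, 0.9, 0.2]
opening: 74.3
```

Call:
arm_command --series '[{"ax": -0.002,"ay": 0.003,"az": 0,"dx": 0,"dy": -0.6,"dz": 0,"claw": 32},{"ax": 0,"ay": 0,"az": 0,"dx": 0,"dy": -0.5,"dz": 0,"claw": 32},{"ax": 0,"ay": 0,"az": 0,"dx": 0,"dy": -0.6,"dz": 0,"claw": 32},{"ax": 0,"ay": 0,"az": 0,"dx": 0,"dy": -0.8,"dz": -0.2,"claw": 32},{"ax": 0,"ay": 0,"az": 0,"dx": 0,"dy": -0.8,"dz": -0.2,"claw": 32},{"ax": 0,"ay": 0,"az": 0,"dx": 0,"dy": -0.8,"dz": -0.2,"claw": 32}]'

```text
time: 15.98
position: [523.4, 81.5, 32.6]
tcp_rot: [-3.132, 0.053, 0.005]
contact_force: [-1.4, 20.2, -0.6]
opening: 40.9
```

```bash
python3 st.py;python3 tj.py
python3 - <<'E'
from h import *
f,rz,K,T=cam("side");np.savez("s10.npz",f=f,rz=rz,K=K,T=T)
f,rz,K,T=cam("wrist");np.savez("w10.npz",f=f,rz=rz,K=K,T=T);cv2.imwrite("pics/w10.png",f)
E
python3 jj.py w10.npz; python3 sb.py s10.npz
```

```text
t 15.98 pos [523.4  81.5  32.6] phi -91.94 z [-0.0032  0.0095 -1.    ] F [-1.4 20.2 -0.6] op 40.9 q6 1.72
jig -75.1 -56.4 32.6
trig x -60 y [-46.6 -37.2] z 52.6
handle y [-76.8 -51.8]
pad [[36.4, 42.9, 30.1], [37.0, 44.7, 33.6], [38.7, 48.9, 39.5]]
TCP jig [-75.1 -55.7  32.5]
s10.npz bar end [-186.5 -185.2] 252
 jaw blue y [48.7 53.1 64.5] 15
```

View pics/w10.png

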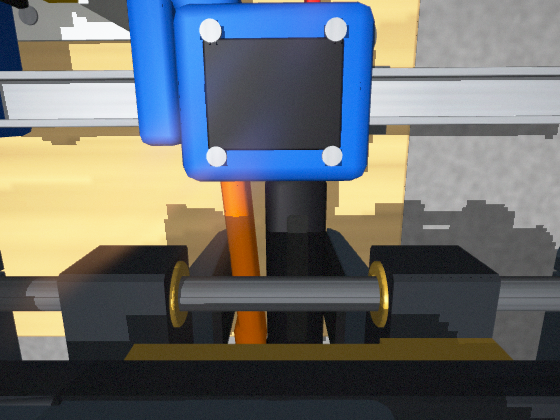

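The blade force jumped to 20 N with the pad at jig y≈43, so the jaw is now on the housing. One more light stroke with a lower grip (6 N) to confirm and hold.

Call:
arm_command --series '[{"ax": -0.0095,"ay": -0.0032,"az": 0.006,"dx": 0,"dy": 0,"dz": 0,"claw": 80},{"ax": 0,"ay": 0,"az": 0,"dx": 0,"dy": 0,"dz": 0,"claw": 80},{"ax": 0,"ay": 0,"az": 0,"dx": 0,"dy": -1,"dz": 0,"claw": 80},{"ax": 0,"ay": 0,"az": 0,"dx": 0,"dy": 0,"dz": 0,"claw": 80},{"ax": 0,"ay": 0,"az": 0,"dx": 0,"dy": 0,"dz": 0,"claw": 80},{"ax": 0,"ay": 0,"az": 0,"dx": 0,"dy": 0,"dz": 0,"claw": 80}]' --newtons 6

```text
time: 16.58
position: [524.8, 81.7, 32.6]
tcp_rot: [-3.141, 0.04, -0.005]
contact_force: [0.8, 0.3, 0.1]
opening: 77.8
```

Call:
arm_command --series '[{"ax": -0.002,"ay": 0.003,"az": 0,"dx": 0,"dy": -0.6,"dz": 0,"claw": 32},{"ax": 0,"ay": 0,"az": 0,"dx": 0,"dy": -0.3,"dz": 0,"claw": 32},{"ax": 0,"ay": 0,"az": 0,"dx": 0,"dy": -0.6,"dz": 0,"claw": 32},{"ax": 0,"ay": 0,"az": 0,"dx": 0,"dy": -0.8,"dz": 0,"claw": 32},{"ax": 0,"ay": 0,"az": 0,"dx": 0,"dy": -0.8,"dz": 0,"claw": 32},{"ax": 0,"ay": 0,"az": 0,"dx": 0,"dy": -0.8,"dz": 0,"claw": 32}]' --newtons 6

```text
time: 17.08
position: [523.1, 85.7, 32.0]
tcp_rot: [-3.125, 0.063, 0.006]
contact_force: [-0.3, 12.0, -1.6]
opening: 54.4
```

```bash
python3 st.py;python3 tj.py
python3 - <<'E'
from h import *
f,rz,K,T=cam("wrist");np.savez("w11.npz",f=f,rz=rz,K=K,T=T);cv2.imwrite("pics/w11.png",f)
f,rz,K,T=cam("side");np.savez("s11.npz",f=f,rz=rz,K=K,T=T)
a=f[110:230,140:310];cv2.imwrite("pics/side11.png",cv2.resize(a,None,fx=4,fy=4,interpolation=cv2.INTER_CUBIC))
f,rz,K,T=cam("top");np.savez("t11.npz",f=f,rz=rz,K=K,T=T)
a=f[130:280,90:290];cv2.imwrite("pics/top11.png",cv2.resize(a,None,fx=4,fy=4,interpolation=cv2.INTER_CUBIC))
E
python3 jj.py w11.npz; python3 sb.py s11.npz; python3 st.py
```

```text
t 17.08 pos [523.1  85.7  32. ] phi -92.3 z [-0.0038  0.0158 -0.9999] F [-0.3 12.  -1.6] op 54.4 q6 1.73
jig -75.5 -52.2 32.0
trig x -60 y [-36.9 -27.1] z 52.3
handle y [-83.7 -52.3]
pad [[36.4, 42.7, 30.2], [37.0, 44.7, 33.8], [38.7, 49.3, 39.1]]
TCP jig [-75.5 -52.2  32. ]
s11.npz bar end [-187.  -185.1] 261
 jaw blue y [47.6 59.4 68.3] 17
t 17.23 pos [523.1  85.7  32. ] phi -92.28 z [-0.0038  0.0156 -0.9999] F [-0.7 12.3 -0.6] op 54.3 q6 1.73
```

View pics/side11.png

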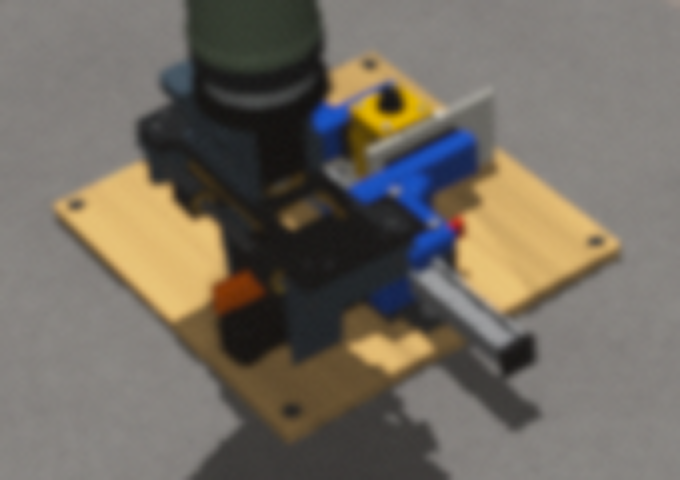

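View pics/top11.png

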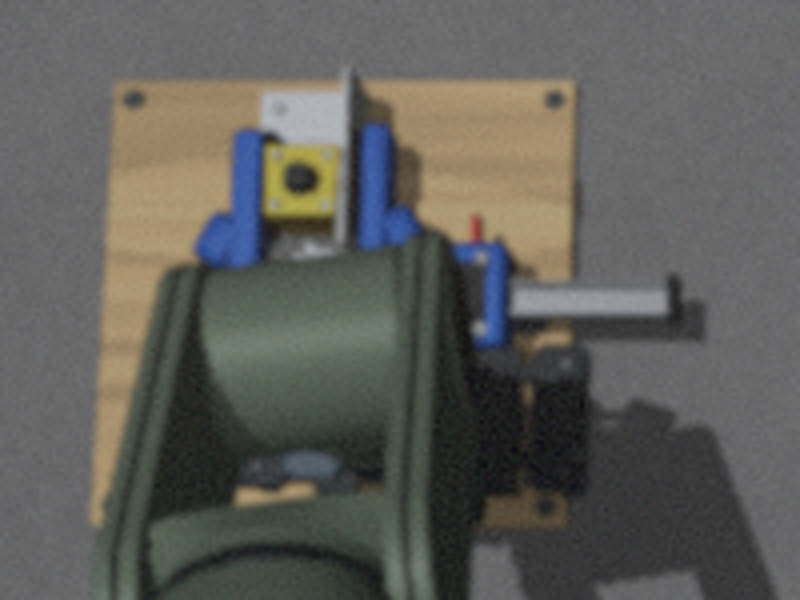

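The top view shows the housing upright, square between jaw and angle at px (300,180). The trigger has stopped about 4 mm from open at a steady 12 N (jaw ~26 N). Handing in while holding.

```bash
python3 -c "
from cell import *
print(hand_in())"; python3 st.py
```

```text
the job is handed in; nothing more can be done
None
the job is handed in; nothing more can be done
```

The housing is standing upright in the corner of the angle, in line with the pads, and the clamp is holding it with the trigger still squeezed. I handed the job in at 17.2 s of robot time.

I put the housing down about 1–2 mm off the upright leg, let go of it, and worked the trigger. Three full strokes drew the jaw in about 21 mm, a fourth brought it onto the housing, and a light fifth is the one still held.

**Last checks:**
- **Holding force:** the blade force was steady at about 12 N (12.0, then 12.3 N), which is about 26 N at the jaw.
- **Trigger:** it stopped about 4 mm from open, within the 3–10 mm expected once the housing stops the jaw.
- **Jaw and housing:** the pad face measured jig y ≈ 43 mm, where a fully home housing's face should be. The top view shows the housing square between the jaw and the angle.

**Higher and less certain:**
- The fourth stroke peaked at about 20 N on the blade, twice the 10 N grip I had set. That is roughly 42 N at the jaw, still below the 85 N crack limit, and I lowered the grip to 6 N for the last stroke.
- The top camera put the jig about 3 mm from where the wrist camera did. I used the wrist figures, and the measured angle, handle and trigger agreed with them to about 1 mm.
- I did not measure the gap to the upright leg again after clamping. That the housing is fully home rests on the pad position, the trigger stop and the pictures.

I steered clear of the tin, bin and screwdriver throughout, but took no final picture of them.

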